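# Unclip two slats and cross them on the drying crib

## Task

Pull the two long black slats endwise out of the spring-clip holder, leaving the short one clipped in. Lay them flat on top of the two slats in the steel drip tray, crosswise and parallel to each other, centred on the lower pair with one towards either end of it, so that all four make a steady square drying crib like a # sign. Do not shift the lower pair or disturb the other things on the bench.

Things in the scene. Friction and masses are not known exactly. Their poses are not given: they have to be found in the camera images.
- holder: fixed aluminium block 50 x 184 x 56 mm (rollers to 64), origin under its centre. Slots in its -x face (x = -25 mm) at y = -72, 0, 72 mm, floor z = 33, each hold a slat's notched end 34 mm deep, the rest sticking out level along -x in free air. A sprung roller sits in the notch: only a straight pull along the holder's -x (8 to 15 N) frees a slat, clear after 35 mm
- slat_a: long black plastic slat clipped in any slot of the holder, 150 x 20 x 14 mm (55 g), along its own x, 116 mm sticking out; pinch across its width at its middle, 41 mm out from the holder's face. Origin at the centre of its underside; +x points to the notched end inside the holder, z up. A notch 11 mm wide, 3 mm deep crosses its top 17 mm from that end
- slat_b: long black plastic slat clipped in any slot of the holder, 150 x 20 x 14 mm (55 g), along its own x, 116 mm sticking out; pinch across its width at its middle, 41 mm out from the holder's face. Origin at the centre of its underside; +x points to the notched end inside the holder, z up. A notch 11 mm wide, 3 mm deep crosses its top 17 mm from that end
- slat_a_mid (a point): the middle of slat_a (7 mm above its underside)
- slat_b_mid (a point): the middle of slat_b (7 mm above its underside)
- slat_short: short black slat, 105 x 20 x 14 mm, clipped in the remaining slot with 71 mm sticking out; it stays there. Origin on the centre line of its underside, 75 mm from its notched end
- tray: fixed shallow square steel drip tray, 200 x 200 mm, rim 10 mm high and 3 mm thick, floor 3 mm thick; origin under its centre. The lower two slats lie in it along its y, at about x = -40 and +40 mm; the long slats go on top along its x, at about y = -40 and +40 mm, their undersides 17 mm above the tray's
- base_1: one of the two lower slats lying in the tray, black, 150 x 20 x 14 mm (55 g), lying along its own x, which is about the tray's y; origin at the centre of its underside, on the tray's floor; at the tray's x = -40 mm
- base_2: the other lower slat, alike, at the tray's x = +40 mm
- small_jar: bystander: small clear jar with blue cap, 44 mm across, 77 mm high, origin at the centre of its underside
- wide_jar: bystander: wide-mouth jar with white lid, 73 mm across, 77 mm high, origin at the centre of its underside
- brown_bottle: bystander: brown bottle with blue cap, 60 mm across, 162 mm high, origin at the centre of its underside

How it is judged (in metres and radians):
On the way, in this order (a step that is already met when the one before it is completed fails the run):
1. one long slat is clear of the holder (((x of slat_a_mid in the frame of holder below -0.103 m or y of slat_a_mid in the frame of holder above 0.11 m or y of slat_a_mid in the frame of holder below -0.11 m or z of slat_a_mid in the frame of holder above 0.1 m) or (x of slat_b_mid in the frame of holder below -0.103 m or y of slat_b_mid in the frame of holder above 0.11 m or y of slat_b_mid in the frame of holder below -0.11 m or z of slat_b_mid in the frame of holder above 0.1 m))), for 0.1 s.
2. both long slats are clear of the holder ((x of slat_a_mid in the frame of holder below -0.103 m or y of slat_a_mid in the frame of holder above 0.11 m or y of slat_a_mid in the frame of holder below -0.11 m or z of slat_a_mid in the frame of holder above 0.1 m) and (x of slat_b_mid in the frame of holder below -0.103 m or y of slat_b_mid in the frame of holder above 0.11 m or y of slat_b_mid in the frame of holder below -0.11 m or z of slat_b_mid in the frame of holder above 0.1 m)), for 0.1 s.
At the end, for the whole second after the job is handed in: Both long slats rest flat on the lower pair along the tray's x (within 0.17 rad), middles 21-28 mm above the tray's underside and within 25 mm of its centre in x, one at y = 20 to 68, the other at -20 to -68 mm; lower slats moved under 12 mm, short slat under 8 mm ((((x of slat_a_mid in the frame of tray between -0.025 and 0.025 m and y of slat_a_mid in the frame of tray between 0.02 and 0.068 m and z of slat_a_mid in the frame of tray between 0.021 and 0.028 m and angle between the x axis of slat_a and the x axis of tray, either way round below 0.17 rad and angle between slat_a's own z axis and vertical below 0.08 rad and linear speed of slat_a below 0.02 m/s) and (x of slat_b_mid in the frame of tray between -0.025 and 0.025 m and y of slat_b_mid in the frame of tray between -0.068 and -0.02 m and z of slat_b_mid in the frame of tray between 0.021 and 0.028 m and angle between the x axis of slat_b and the x axis of tray, either way round below 0.17 rad and angle between slat_b's own z axis and vertical below 0.08 rad and linear speed of slat_b below 0.02 m/s)) or ((x of slat_a_mid in the frame of tray between -0.025 and 0.025 m and y of slat_a_mid in the frame of tray between -0.068 and -0.02 m and z of slat_a_mid in the frame of tray between 0.021 and 0.028 m and angle between the x axis of slat_a and the x axis of tray, either way round below 0.17 rad and angle between slat_a's own z axis and vertical below 0.08 rad and linear speed of slat_a below 0.02 m/s) and (x of slat_b_mid in the frame of tray between -0.025 and 0.025 m and y of slat_b_mid in the frame of tray between 0.02 and 0.068 m and z of slat_b_mid in the frame of tray between 0.021 and 0.028 m and angle between the x axis of slat_b and the x axis of tray, either way round below 0.17 rad and angle between slat_b's own z axis and vertical below 0.08 rad and linear speed of slat_b below 0.02 m/s))) and distance of each of base_1, base_2 from where it was at the start of the episode below 0.012 m and distance of slat_short from where it was at the start of the episode below 0.008 m); the robot touches nothing.
It fails at once if the short slat is pulled out of its clip (distance of slat_short from where it was at the start of the episode above 0.015 m).
It fails at once if the small jar is pushed away or knocked over (distance of small_jar from where it was at the start of the episode above 0.03 m or angle between small_jar's own z axis and vertical above 0.4 rad).
It fails at once if the wide jar is pushed away or knocked over (distance of wide_jar from where it was at the start of the episode above 0.03 m or angle between wide_jar's own z axis and vertical above 0.4 rad).
It fails at once if the brown bottle is pushed away or knocked over (distance of brown_bottle from where it was at the start of the episode above 0.03 m or angle between brown_bottle's own z axis and vertical above 0.4 rad).
It also fails if it takes over 64 s, if anything falls off the work surface, if the arm or the gripper's body presses on something with over 40 N, if the wrist force passes 120 N, or if a joint passes its speed limit or range.

## Robot

A 7-joint arm with a two-finger parallel gripper is mounted at the origin on a cart in front of the work surface, level with it; the furniture and walls round the work are solid. World frame = base frame: x ahead of the robot, y to its left, z up, the work surface at z = 0. Lengths are in m, angles in degrees, forces in N, time in s.
With the tool pointing down it reaches from about 0.425 to 0.875 m from the base axis. Payload 4.7 kg.
Tool frame: the origin (TCP) lies at the very end of the fingers, on their centre line; the grasp point (between the pads) lies 19 mm behind it; z points along the fingers, y is the line along which they close (so a half turn about z gives the same grasp; the last joint's range is limited). The gripper opens to 87 mm and grips with 3 to 60 N. Pads are 19 mm wide; open, the fingers measure 117 mm over their backs; the gripper's body (75 mm by 190 mm) begins 51 mm behind the grasp point.
Start: joints at [-70.468, 18.392, -4.016, 83.108, 1.295, 78.541, -3.26], TCP at [0.209, 0.616, 0.191] pointing down, gripper open.
Joint ranges: [-163.93, 163.93], [-17.29, 119.83], [-79.2, 71.16], [3.27, 140.29], [-89.18, 269.18], [5.43, 117.66], [-154.24, 154.24]. Speed limits (degrees/s): [147.25, 147.25, 180, 180, 180, 180, 180].

## Interface

Orientations are given as [roll, pitch, yaw] about the fixed x, y, z axes, in that order (R = Rz(yaw) Ry(pitch) Rx(roll)).
In Python, from cell import get_obs, cams, ticket, finder gives the robot as it stands.
- The arm moves only by the shell command python3 -m creep 'ROWS' [FORCE]. ROWS is text: rows parted by semicolons, each of 5 numbers parted by spaces: the shift along the world's x, y, z in m, then the turn about the world's z in degrees, then the finger opening in m, from 0 to 0.087. A call has 1 to 8 rows; each row shifts and turns the commanded pose from where the row before left it; what a row does not reach is not made up. A row lasts 1/8 s, in which the tool goes at most 62.5 mm and 10.7 degrees, less where a joint would pass 70% of its speed; a pose out of reach is approached as far as the arm can. A call with a gripper value outside its range is refused whole. The fingers move at their own pace and stop on an object; FORCE is the grip in N (left out, the last holds). Time passes only in rows, so rows that do not move let the fingers close. It gives the time, the measured TCP pose, the force, the opening and the grip force at its end, in the units of the state.
- get_obs(): the state, without advancing time (a new reading comes with each control period).
- cams.read_camera(name): name is "side" or "top" or "wrist"; returns the picture (400x640x3 uint8, red, green, blue); there is no depth.
- cams.calibration(name): a dict with "fx", "fy", "cx", "cy" (pixels), "extrinsics" (4x4, takes a point from world to camera coordinates). Camera axes: x right, y down, z forward; pixel columns grow to the right and rows downward; lengths in m; the calibration is good to about 2 mm. A picture is of the moment at which its call begins: read the wrist's pose just before it. calibration takes no time and is no camera call; for the wrist camera it gives the pose at the moment of the call.
- ticket.sign_off(): hands the job in; it is judged then, once.
Trained networks look in the newest picture that a camera, given by its name, has taken for a name from the list of things; names that differ only in an ending like _2 or _b are one class to them, and where a whole thing is asked for, a point or a joint stands for the part that bears it (a point fixed in the world has none). Each returns a list of dicts, best first, with "p" (0 to 1); they miss things now and then, are a little off and sometimes report something else, mostly with a low value. They report only what shows in the picture. A call takes as long as a camera call.
- finder.masks_of(name, camera): "mask" (400x640 bool, what is visible of it) and "xy" ([column, row] in pixels, amid what is visible of it).
- finder.tip_of(name, camera): "xy" ([column, row] in pixels: a listed point, or the origin of a listed thing).
The state is a dict: "time_s": time; "qpos": joint angles; "joint_velocities": joint speeds; "effort": joint torques, N m; "tool_pos": TCP position; "tool_rot": TCP orientation; "force": force on the tool from outside, world axes, zero at the start; "wrist_torque": the same for the moment, N m; "grip_width": finger opening in m; "grasp_force": force on a finger pad.
Only numpy, scipy, OpenCV 4.12 (cv2) and the standard library are available. Lean on these libraries where they do the work, as an engineer would, in place of code of your own. Each camera call takes 0.05 s, during which the arm holds its last target. There are 200 camera calls.

## Working session

There is one attempt and no reset: what is moved stays moved. The work goes in short steps, Python scripts to look and compute and a shell command to move; the robot and the scene stay as the last step left them, time stands still between calls to the robot, and variables do not carry over. Pictures are saved under pics/ and viewed, at most 10 in all, crops included, and the job is handed in when it is done.

```bash
mkdir -p pics; cat > h.py <<'E'
import numpy as np, cv2
from cell import get_obs, cams, ticket, finder
def ray(cal,xy,z):
    E=np.array(cal["extrinsics"]);R,t=E[:3,:3],E[:3,3]
    d=R.T@np.array([(xy[0]-cal["cx"])/cal["fx"],(xy[1]-cal["cy"])/cal["fy"],1]);c=-R.T@t
    return c+d*(z-c[2])/d[2]
def proj(cal,p):
    E=np.array(cal["extrinsics"]);q=E[:3,:3]@np.array(p)+E[:3,3]
    return np.array([cal["fx"]*q[0]/q[2]+cal["cx"],cal["fy"]*q[1]/q[2]+cal["cy"]])
E
python3 - <<'E'
from h import *
o=get_obs();print(o["time_s"],o["tool_pos"],o["tool_rot"],o["grip_width"])
ims=[]
Z=dict(slat_a=.04,slat_short=.047,holder=.056,tray=.003,base_1=.017,small_jar=.077,wide_jar=.077,brown_bottle=.162,slat_a_mid=.04)
for c in("top","side"):
    im=cams.read_camera(c);cal=cams.calibration(c);cv2.imwrite(f"pics/{c}0.png",im[:,:,::-1])
    E=np.array(cal["extrinsics"]);print(c,cal["fx"],(-E[:3,:3].T@E[:3,3]).round(3))
    for n in Z:
        if n!="slat_a_mid":
            for d in finder.masks_of(n,c)[:4]:
                q=np.argwhere(d["mask"])[:,::-1].astype(np.float32)
                print(n,"mask",round(d["p"],2),np.round(d["xy"]),len(q),ray(cal,d["xy"],Z[n]).round(3), cv2.minAreaRect(q) if c=="top" else "")
        else:
            for d in finder.tip_of(n,c)[:4]: print(n,"tip",round(d["p"],2),np.round(d["xy"],1),ray(cal,d["xy"],Z[n]).round(3))
E
```

```text
0.0 [0.20851368 0.6149986  0.19036491] [-1.79891025e+02  6.90546958e-03  1.61275535e+02] 0.08717164049704848
top 478.1268310113454 [0.563 0.085 1.434]
slat_a mask 0.81 [454. 231.] 320 [ 0.573 -0.282  0.04 ] ((454.30267333984375, 230.83981323242188), (8.498205184936523, 40.26129913330078), 14.620874404907227)
slat_a mask 0.55 [433. 224.] 291 [ 0.593 -0.221  0.04 ] ((430.3423767089844, 224.09129333496094), (7.5366315841674805, 39.80887985229492), 14.931418418884277)
slat_short mask 0.5 [410. 210.] 152 [ 0.633 -0.152  0.047] ((408.6224670410156, 210.16598510742188), (6.828060150146484, 23.318470001220703), 14.931416511535645)
holder mask 0.69 [433. 196.] 1453 [ 0.673 -0.219  0.056] ((437.5, 195.49996948242188), (66.34513854980469, 23.213932037353516), 15.945395469665527)
tray mask 0.33 [453. 234.] 314 [ 0.566 -0.291  0.003] ((454.44842529296875, 230.9856719970703), (8.671662330627441, 39.02248001098633), 15.52410888671875)
tray mask 0.18 [438. 195.] 1370 [ 0.682 -0.244  0.003] ((437.5588684082031, 195.26470947265625), (65.24208068847656, 23.040882110595703), 14.03624439239502)
base_1 ma
[... 975 characters left out ...]
0.814  0.473]
slat_a mask 0.67 [374. 267.] 546 [ 0.582 -0.279  0.04 ] 
slat_a mask 0.61 [361. 253.] 434 [ 0.598 -0.214  0.04 ] 
holder mask 0.9 [398. 255.] 1704 [ 0.643 -0.285  0.056] 
tray mask 0.91 [268. 206.] 1187 [0.572 0.233 0.003] 
base_1 mask 0.76 [263. 205.] 218 [0.544 0.215 0.017] 
base_1 mask 0.53 [274. 200.] 217 [0.595 0.237 0.017] 
base_1 mask 0.34 [362. 254.] 480 [ 0.624 -0.186  0.017] 
small_jar mask 0.8 [336. 212.] 395 [ 0.636 -0.055  0.077] 
wide_jar mask 0.76 [251. 172.] 440 [0.575 0.378 0.077] 
brown_bottle mask 0.65 [330. 176.] 828 [ 0.641 -0.011  0.162] 
brown_bottle mask 0.21 [374. 268.] 520 [ 0.438 -0.432  0.162] 
slat_a_mid tip 0.67 [369.6 256.6] [ 0.603 -0.238  0.04 ]
```

View pics/top0.png

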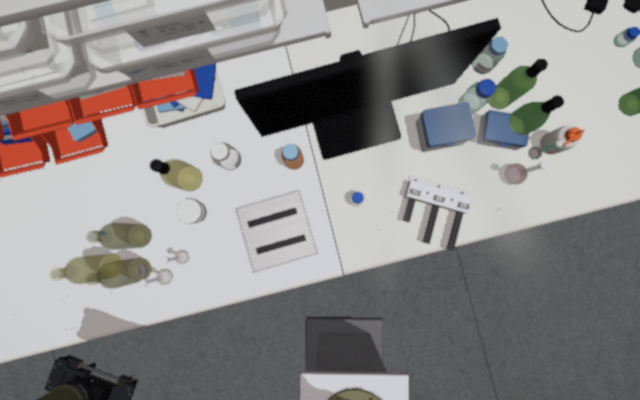

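View pics/side0.png

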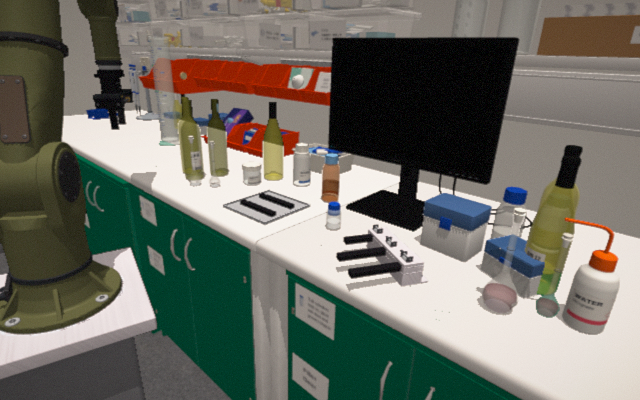

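The top view shows the holder at (438,195). The short slat is in the left slot (408,210) and the long slats are at (430,224) and (454,231). The tray is at (276,231), its lower pair centred at (280,245) and (272,217). The jar and bottle stay clear of the path. I'll move over the tray next and refine these positions with the wrist camera.

```bash
python3 -m creep '0.04 -0.045 0.0075 0 0.05;0.04 -0.045 0.0075 0 0.05;0.04 -0.045 0.0075 0 0.05;0.04 -0.045 0.0075 0 0.05;0.04 -0.045 0.0075 0 0.05;0.04 -0.045 0.0075 0 0.05;0.04 -0.045 0.0075 0 0.05;0.02 -0.02 0 0 0.05'; cat > look.py <<'E'
from h import *
import sys
def rect(m,cal,z):
    q=np.argwhere(m)[:,::-1].astype(np.float32)
    c=cv2.boxPoints(cv2.minAreaRect(q)); w=np.array([ray(cal,p,z)[:2] for p in c])
    e=[w[1]-w[0],w[2]-w[1]]; e.sort(key=np.linalg.norm); a=e[1]
    return w.mean(0).round(4),np.round([np.linalg.norm(a),np.linalg.norm(e[0])],3),round(float(np.degrees(np.arctan2(a[1],a[0])))%180,1),w.round(3).tolist()
if __name__=="__main__":
    cam,out=sys.argv[1:3]
    o=get_obs();cal=cams.calibration(cam);im=cams.read_camera(cam);cv2.imwrite(f"pics/{out}.png",im[:,:,::-1])
    print(o["time_s"],o["tool_pos"].round(4),o["tool_rot"].round(2),o["grip_width"],o["force"].round(1))
    for a in sys.argv[3:]:
        n,z=a.split("=")
        for d in finder.masks_of(n,cam)[:3]: print(n,round(d["p"],2),d["xy"],d["mask"].sum(),*rect(d["mask"],cal,float(z)))
        if n!="tray" :
            for d in finder.tip_of(n,cam)[:3]: print("  tip",round(d["p"],2),d["xy"])
E
python3 look.py wrist w1 base_1=.017 tray=.006
```

```text
time_s: 2.0
tool_pos: [0.5117, 0.2765, 0.2452]
tool_rot: [180.0, 0.1, 160.9]
force: [-0.8, -0.0, -0.4]
grip_width: 0.0499
grasp_force: 0.0
2.0 [0.5117 0.2765 0.2452] [1.7996e+02 1.4000e-01 1.6095e+02] 0.04990869930915576 [-0.8 -0.  -0.4]
base_1 0.86 [282.6, 185.9] 1848 [0.5262 0.2218] [0.149 0.021] 106.4 [[0.537, 0.148], [0.495, 0.291], [0.515, 0.297], [0.559, 0.152]]
base_1 0.76 [325.6, 230.5] 1741 [0.6042 0.2483] [0.148 0.023] 106.8 [[0.614, 0.175], [0.571, 0.316], [0.594, 0.323], [0.638, 0.18]]
  tip 0.89 [281.0, 188.2]
  tip 0.75 [320.0, 232.4]
tray 0.82 [305.4, 195.4] 16039 [0.5701 0.2332] [0.201 0.201] 18.0 [[0.496, 0.11], [0.441, 0.303], [0.633, 0.365], [0.71, 0.155]]
```

View pics/w1.png

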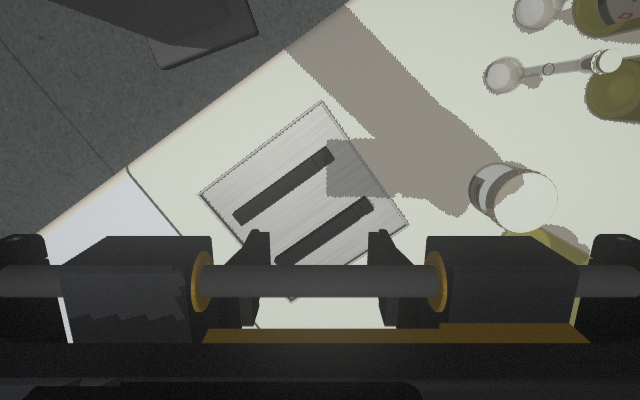

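The wrist view shows the tray and both lower slats clearly, centred at about (283,186) and (322,232). That puts the tray centre near (0.566, 0.2345) with yaw about 17°. Next is the holder.

```bash
python3 -m creep '0.002 -0.06 0 0.5 0.05;0.002 -0.06 0 0.5 0.05;0.002 -0.06 0 0.5 0.05;0.002 -0.06 0 0.5 0.05;0.002 -0.06 0 0.5 0.05;0.002 -0.06 0 0.5 0.05;0.002 -0.06 0 0.5 0.05;0.002 -0.06 0 0.5 0.05'; python3 -m creep '0 -0.01 0 0 0.05;0 0 0 0 0.05'; python3 look.py wrist w2 slat_a=.047 slat_a_mid=.047 slat_short=.047 holder=.056
```

```text
time_s: 3.2
tool_pos: [0.5254, -0.1985, 0.2442]
tool_rot: [179.9, 0.0, 165.5]
force: [0.0, -0.4, -0.2]
grip_width: 0.0501
grasp_force: 0.0
time_s: 3.45
tool_pos: [0.5251, -0.2078, 0.2437]
tool_rot: [179.9, -0.0, 165.3]
force: [0.0, 0.1, -0.1]
grip_width: 0.0499
grasp_force: 0.0
3.45 [ 0.5251 -0.2078  0.2437] [ 1.7994e+02 -3.0000e-02  1.6535e+02] 0.049894305719883646 [ 0.   0.1 -0.1]
slat_a 0.95 [328.3, 215.3] 1428 [ 0.59   -0.2162] [0.114 0.019] 166.1 [[0.532, -0.211], [0.537, -0.193], [0.648, -0.221], [0.643, -0.24]]
slat_a 0.73 [268.5, 211.0] 1237 [ 0.572  -0.2856] [0.115 0.021] 165.2 [[0.514, -0.281], [0.519, -0.26], [0.63, -0.29], [0.625, -0.312]]
  tip 0.84 [327.2, 228.6]
  tip 0.69 [268.6, 235.0]
slat_a_mid 0.57 [327.2, 215.7] 1503 [ 0.5899 -0.2168] [0.114 0.02 ] 166.1 [[0.532, -0.212], [0.537, -0.193], [0.648, -0.221], [0.643, -0.241]]
  tip 0.56 [325.5, 229.4]
  tip 0.26 [323.6, 230.5]
slat_short 0.55 [386.5, 224.1] 387 [ 0.6116 -0.1493] [0.036 0.022] 164.6 [[0.625, -0.164], [0.591, -0.155], [0.598, -0.134], [0.632, -0.143]]
  tip 0.79 [385.0, 233.8]
  tip 0.2 [326.0, 266.3]
holder 0.84 [316.3, 296.3] 1873 [ 0.6585 -0.2434] [0.144 0.073] 75.4 [[0.675, -0.325], [0.605, -0.304], [0.642, -0.165], [0.713, -0.18]]
  tip 0.8 [324.1, 264.8]
```

View pics/w2.png

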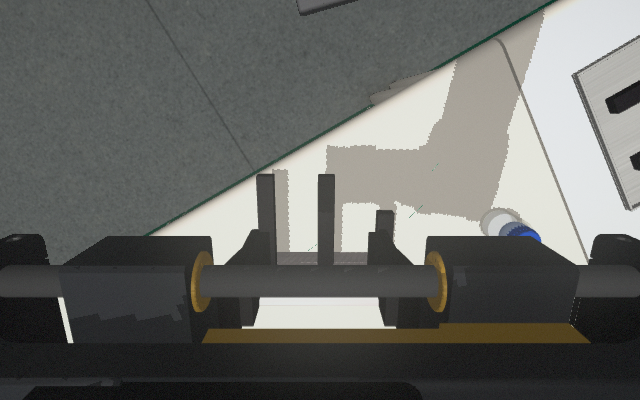

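The wrist view shows the long slats' free ends at about (265,177) and (326,177), and the short slat at (385,212). I'll take the outer slat first, with its middle at (0.5885, -0.290).

```bash
python3 -m creep '0.032 -0.041 0 0 0.048;0.0315 -0.041 0 -0.3 0.048;0 0 -0.055 0 0.048;0 0 -0.055 0 0.048;0 0 -0.05 0 0.048;0 0 -0.03 0 0.048;0 0 0 0 0.048' 55; python3 look.py wrist w3 slat_a=.047 slat_short=.047
```

```text
time_s: 4.78
tool_pos: [0.5863, -0.29, 0.0512]
tool_rot: [180.0, -0.3, 165.0]
force: [-0.5, -1.0, -0.6]
grip_width: 0.0481
grasp_force: 0.0
4.775 [ 0.5863 -0.29    0.0512] [179.96  -0.32 164.99] 0.04808265481693151 [-0.5 -1.  -0.6]
slat_a 0.92 [439.7, 169.9] 5454 [ 0.5825 -0.2178] [0.099 0.024] 163.7 [[0.625, -0.243], [0.53, -0.216], [0.539, -0.194], [0.635, -0.218]]
slat_a 0.75 [318.7, 183.0] 5304 [ 0.5645 -0.2847] [0.096 0.02 ] 165.9 [[0.516, -0.282], [0.521, -0.263], [0.614, -0.286], [0.608, -0.308]]
  tip 0.78 [432.4, 221.5]
  tip 0.66 [318.8, 227.0]
  tip 0.77 [541.6, 222.2]
```

View pics/w3.png

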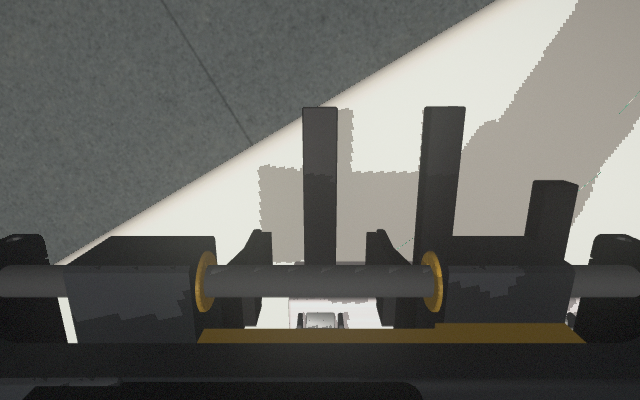

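The fingers are centred on the outer slat (318,183), with its neighbour well clear at (440,170). I'll go down and grip.

```bash
python3 -m creep '0.003 -0.001 -0.015 0 0.048;0 0 -0.012 0 0.048;0 0 0 0 0.048;0 0 0 0 0.01;0 0 0 0 0.01;0 0 0 0 0.01;0 0 0 0 0.01' 55
```

```text
time_s: 5.9
tool_pos: [0.5913, -0.2924, 0.0272]
tool_rot: [180.0, 0.0, 165.0]
force: [-0.2, -0.8, 0.9]
grip_width: 0.0162
grasp_force: 0.0
```

```bash
python3 -m creep '0 0 0 0 0.01' 55; python3 look.py wrist w4 slat_a=.047
```

```text
time_s: 6.02
tool_pos: [0.5913, -0.2924, 0.0271]
tool_rot: [180.0, 0.0, 165.0]
force: [0.9, -0.4, -0.9]
grip_width: 0.0122
grasp_force: 0.0
6.025 [ 0.5913 -0.2924  0.0271] [1.7999e+02 1.0000e-02 1.6498e+02] 0.012181353310323554 [ 0.9 -0.4 -0.9]
slat_a 0.88 [459.7, 165.4] 6565 [ 0.5718 -0.2151] [0.076 0.024] 163.4 [[0.604, -0.238], [0.53, -0.216], [0.539, -0.194], [0.614, -0.213]]
slat_a 0.75 [321.4, 176.5] 6414 [ 0.5748 -0.2872] [0.117 0.019] 166.1 [[0.516, -0.282], [0.521, -0.263], [0.634, -0.291], [0.628, -0.313]]
  tip 0.92 [446.1, 228.9]
  tip 0.58 [323.9, 228.3]
```

View pics/w4.png

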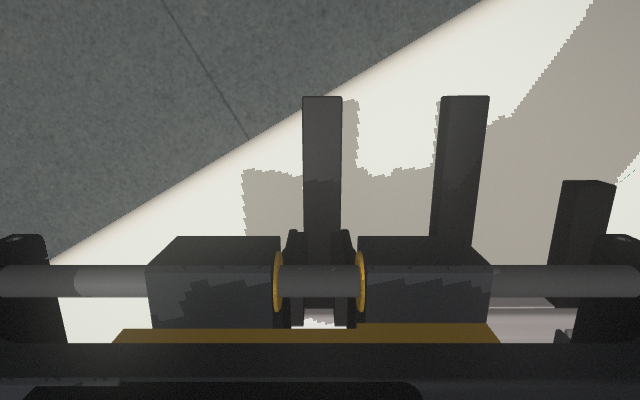

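```bash
python3 -m creep '0 0 0 0 0.005;0 0 0 0 0.005' 55; python3 -c "
from h import *
im=cams.read_camera('wrist');cv2.imwrite('pics/w5.png',cv2.resize(im[150:350,220:420,::-1],(800,600)))
o=get_obs();print(o['grip_width'],o['grasp_force'],o['tool_pos'])
cal=cams.calibration('wrist')
R=np.array(cal['extrinsics']);print((-R[:3,:3].T@R[:3,3]).round(4),R[2,:3].round(3))
for z in(.027,.047,.06):
  p=np.array([*o['tool_pos'][:2],z]);print(z,proj(cal,p),proj(cal,p+[.0026,.0097,0]))
"
```

```text
time_s: 6.42
tool_pos: [0.5912, -0.2924, 0.027]
tool_rot: [180.0, 0.0, 165.0]
force: [0.0, -0.3, 0.2]
grip_width: 0.0055
grasp_force: 0.0
0.005238384964474796 0.0 [ 0.59119263 -0.2923983   0.02698275]
[ 0.5198 -0.2746  0.2202] [ 0.259 -0.068 -0.963]
0.027 [320.36355271 228.32004415] [337.1070692  228.32687069]
0.047 [320.58123498 241.4684064 ] [339.05368259 241.4752939 ]
0.06 [320.74857193 251.57582898] [340.55007311 251.5826814 ]
```

View pics/w5.png

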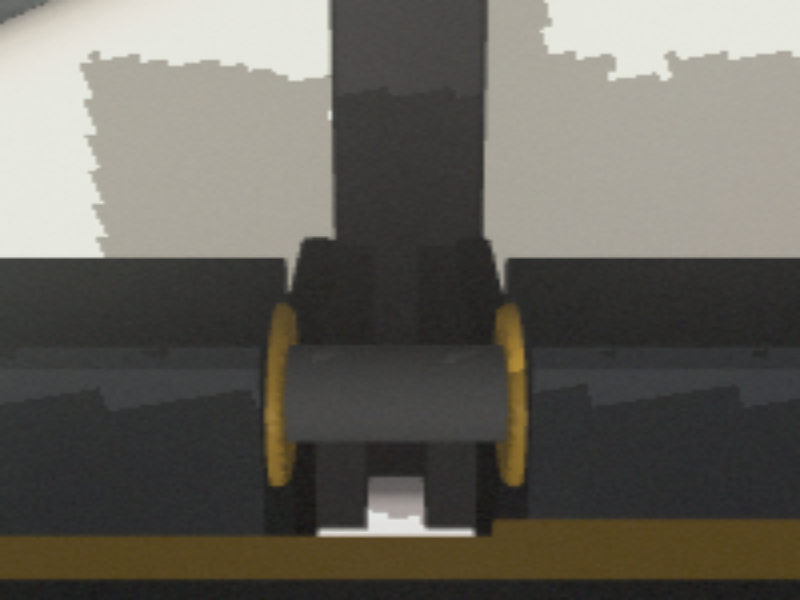

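The fingers closed past the slat's width, and in this crop (around 320,230) they sit in front of the slat. A side view should settle the real heights.

```bash
python3 -c "
from h import *
im=cams.read_camera('side');cal=cams.calibration('side')
p=get_obs()['tool_pos'];u=proj(cal,p).round().astype(int);print(u)
for q in ([.5175,-.2715,.047],[.5175,-.2715,.033],[.5345,-.204,.047],[.63,-.30,.047]): print(q,proj(cal,q).round(1))
x,y=300,190
c=cv2.resize(im[y:y+105,x:x+140,::-1],(800,600),interpolation=cv2.INTER_CUBIC);cv2.imwrite('pics/s5.png',c)
print('crop scale 5.714, origin',x,y)
"
```

```text
[381 274]
[0.5175, -0.2715, 0.047] [348.5 270.8]
[0.5175, -0.2715, 0.033] [348.2 276.5]
[0.5345, -0.204, 0.047] [336.7 254.9]
[0.63, -0.3, 0.047] [397.6 263.2]
crop scale 5.714, origin 300 190
```

View pics/s5.png

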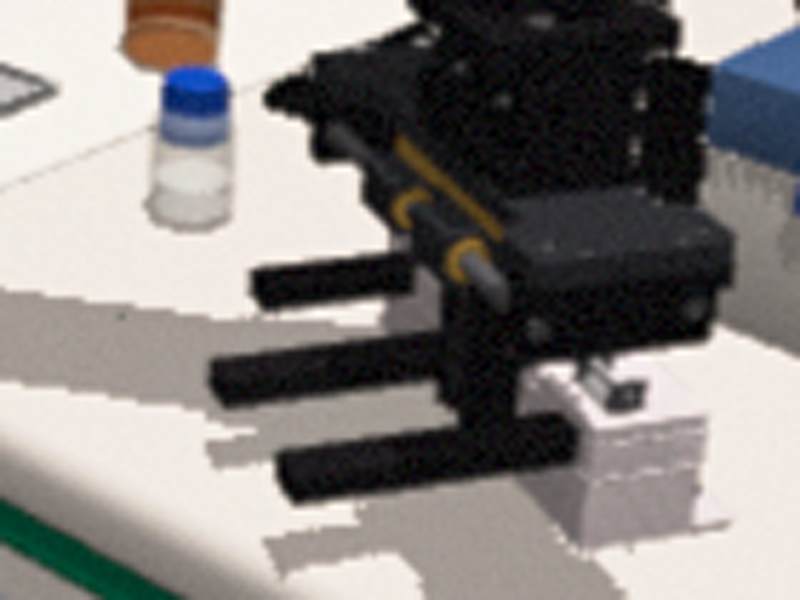

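The side crop shows the fingertips ending on top of the slat, at crop (485,420). The slat itself is where I expected it. So the tips really are about 25 mm above the reported TCP. I'll check the body clearance before going lower.

```bash
python3 -c "
from h import *
cal=cams.calibration('side');p=np.array(get_obs()['tool_pos']);ux=np.array([.966,-.259,0]);uy=np.array([-.259,-.966,0])
crop=lambda q:((proj(cal,q)-[300,190])*[5.714,5.714]).round()
for z in (.047,.05,.055): print('tip',z,crop([*p[:2],z]))
for z in (.07,.097,.12):
  for s in(-1,1): print('body',z,s,crop(np.array([*p[:2],z])+.095*uy+s*.0375*ux), 'rot90',crop(np.array([*p[:2],z])+.0375*uy+s*.095*ux))
wc=cams.calibration('wrist')
for z in (.027,.045,.05,.055):print('wrist near face',z,proj(wc,np.array([*p[:2],z])-.0095*ux).round(1))
for x,y in((.6135,-.2975),(.655,-.236)):print('roller',crop([.6225,-.300,.064]))
"
```

```text
tip 0.047 [468. 436.]
tip 0.05 [468. 429.]
tip 0.055 [470. 417.]
body 0.07 -1 [500. 536.] rot90 [273. 469.]
body 0.07 1 [699. 504.] rot90 [751. 399.]
body 0.097 -1 [508. 466.] rot90 [277. 401.]
body 0.097 1 [710. 435.] rot90 [761. 335.]
body 0.12 -1 [515. 404.] rot90 [281. 341.]
body 0.12 1 [719. 375.] rot90 [770. 278.]
wrist near face 0.027 [320.5 213.2]
wrist near face 0.045 [320.7 223.7]
wrist near face 0.05 [320.7 226.9]
wrist near face 0.055 [320.8 230.4]
roller [548. 384.]
roller [548. 384.]
```

```bash
python3 -m creep '0 0 0.008 0 0.042;0 0 0 0 0.042;0 0 0 0 0.042;0 0 0 0 0.042;0 0 0 0 0.042;0 0 0 0 0.042;0 0 0 0 0.042;0 0 0 0 0.042' 55;python3 -m creep '0 0 0 0 0.042;0 0 0 0 0.042'
```

```text
time_s: 7.52
tool_pos: [0.5912, -0.2924, 0.035]
tool_rot: [180.0, 0.0, 165.0]
force: [-0.4, -0.4, 1.1]
grip_width: 0.042
grasp_force: 0.0
time_s: 7.78
tool_pos: [0.5912, -0.2924, 0.035]
tool_rot: [180.0, 0.0, 165.0]
force: [0.1, 0.7, 0.7]
grip_width: 0.0417
grasp_force: 0.0
```

```bash
python3 -m creep '0 0 -0.01 0 0.042;0 0 -0.01 0 0.042;0 0 0 0 0.042';python3 -m creep '0 0 -0.008 0 0.042;0 0 -0.006 0 0.042;0 0 0 0 0.042;0 0 0 0 0.01;0 0 0 0 0.01;0 0 0 0 0.01;0 0 0 0 0.01;0 0 0 0 0.01' 55
```

```text
time_s: 8.15
tool_pos: [0.5901, -0.2918, 0.0133]
tool_rot: [180.0, -0.2, 165.0]
force: [0.5, -0.0, 0.3]
grip_width: 0.0419
grasp_force: 0.0
time_s: 9.15
tool_pos: [0.5914, -0.2919, 0.0012]
tool_rot: [180.0, 0.0, 165.0]
force: [-0.8, 3.0, 1.8]
grip_width: 0.0193
grasp_force: 54.8
```

Gripped, at 19.3 mm and 55 N. Now the straight pull along the holder's -x.

```bash
python3 -m creep '-0.0077 0.0021 0 0 0.01;-0.0077 0.0021 0 0 0.01;-0.0077 0.0021 0 0 0.01;-0.0077 0.0021 0 0 0.01;-0.0077 0.0021 0 0 0.01;-0.0077 0.0021 0 0 0.01;-0.0077 0.0021 0 0 0.01;0 0 0 0 0.01' 55; python3 look.py wrist w6 slat_a=.047
```

```text
time_s: 10.15
tool_pos: [0.5362, -0.2776, 0.0008]
tool_rot: [180.0, -0.0, 164.9]
force: [-0.6, 0.2, -0.7]
grip_width: 0.0191
grasp_force: 55.0
10.15 [ 0.5362 -0.2776  0.0008] [ 1.7998e+02 -5.0000e-02  1.6494e+02] 0.01907159244276833 [-0.6  0.2 -0.7]
slat_a 0.81 [479.2, 225.9] 1261 [ 0.5373 -0.2055] [0.027 0.015] 55.4 [[0.536, -0.22], [0.523, -0.213], [0.538, -0.191], [0.552, -0.198]]
slat_a 0.68 [319.4, 190.7] 8968 [ 0.5165 -0.2738] [0.112 0.02 ] 163.9 [[0.567, -0.3], [0.46, -0.269], [0.465, -0.25], [0.574, -0.277]]
  tip 0.93 [318.9, 248.3]
```

The slat came out, and its middle matches the TCP in xy. I'll lift it and carry it to the tray.

```bash
python3 -m creep '0 0 0.055 0 0.01;0 0 0.055 0 0.01;0.002 0.05 0.01 4 0.01;0.002 0.055 0 4 0.01;0.002 0.055 0 4 0.01;0.002 0.055 0 4 0.01;0.002 0.055 0 4 0.01;0.002 0.055 0 4 0.01' 55; python3 -m creep '0.002 0.055 0 4 0.01;0.002 0.055 0 4 0.01;0.001 0.055 0 0 0.01;0.001 0.05 0 0 0.01;0 0.01 0 0 0.01;0 0 0 0 0.01'; python3 look.py wrist w7 slat_a=.146 base_1=.017 tray=.006
```

```text
time_s: 11.3
tool_pos: [0.5496, 0.0491, 0.1213]
tool_rot: [180.0, 0.1, -170.9]
force: [1.1, -0.8, -0.8]
grip_width: 0.0194
grasp_force: 55.0
time_s: 12.05
tool_pos: [0.5552, 0.2726, 0.1206]
tool_rot: [-180.0, -0.0, -162.9]
force: [0.2, 0.2, -1.2]
grip_width: 0.0194
grasp_force: 55.0
12.05 [0.5552 0.2726 0.1206] [-1.7996e+02 -2.0000e-02 -1.6295e+02] 0.019387634156375677 [ 0.2  0.2 -1.2]
slat_a 0.92 [319.5, 189.2] 8806 [0.5428 0.2677] [0.127 0.022] 18.1 [[0.485, 0.239], [0.479, 0.259], [0.6, 0.299], [0.607, 0.274]]
  tip 0.97 [320.0, 247.4]
base_1 0.96 [252.6, 223.6] 2135 [0.6038 0.2471] [0.147 0.023] 107.6 [[0.615, 0.174], [0.57, 0.314], [0.592, 0.322], [0.638, 0.179]]
base_1 0.79 [249.8, 140.7] 3242 [0.5266 0.2207] [0.15  0.022] 107.1 [[0.538, 0.146], [0.494, 0.29], [0.515, 0.297], [0.56, 0.15]]
  tip 0.96 [274.2, 141.9]
  tip 0.94 [281.4, 225.7]
tray 0.85 [259.8, 151.4] 25932 [0.553  0.2286] [0.201 0.172] 107.1 [[0.5, 0.11], [0.44, 0.302], [0.602, 0.362], [0.67, 0.14]]
```

```bash
python3 -m creep '-0.001 0 -0.05 0 0.01;0 0 -0.045 0 0.01;0 0 -0.02 0 0.01;0 0 0 0 0.01;0 0 0 0 0.01' 55; python3 -m creep '0 0 -0.005 0 0.01;0 0 -0.004 0 0.01;0 0 0 0 0.01'
```

```text
time_s: 12.98
tool_pos: [0.5559, 0.2729, 0.008]
tool_rot: [180.0, 0.2, -163.0]
force: [0.1, -0.3, -0.7]
grip_width: 0.0195
grasp_force: 55.0
time_s: 13.35
tool_pos: [0.5541, 0.2723, -0.0031]
tool_rot: [180.0, -0.0, -163.0]
force: [0.0, 0.5, -0.6]
grip_width: 0.0195
grasp_force: 55.0
```

```bash
python3 -m creep '0 0 -0.003 0 0.01;0 0 0 0 0.01'; python3 -m creep '0 0 -0.002 0 0.01;0 0 0 0 0.01'
```

```text
time_s: 13.6
tool_pos: [0.5541, 0.2722, -0.0063]
tool_rot: [-180.0, -0.0, -163.0]
force: [0.7, 0.2, -0.2]
grip_width: 0.0192
grasp_force: 55.0
time_s: 13.85
tool_pos: [0.5541, 0.2722, -0.0082]
tool_rot: [-180.0, -0.0, -163.0]
force: [1.1, -0.6, -0.5]
grip_width: 0.0194
grasp_force: 55.0
```

```bash
python3 -m creep '0 0 -0.003 0 0.01;0 0 0 0 0.01'; python3 -m creep '0 0 -0.002 0 0.01;0 0 0 0 0.01'
```

```text
time_s: 14.1
tool_pos: [0.554, 0.2722, -0.0113]
tool_rot: [-180.0, -0.0, -163.0]
force: [0.6, 0.0, -1.5]
grip_width: 0.0195
grasp_force: 55.0
time_s: 14.35
tool_pos: [0.5542, 0.2722, -0.0132]
tool_rot: [-180.0, -0.0, -163.0]
force: [-0.0, 0.1, -1.1]
grip_width: 0.0196
grasp_force: 55.0
```

```bash
python3 -m creep '0 0 -0.002 0 0.01;0 0 0 0 0.01'
```

```text
time_s: 14.6
tool_pos: [0.5544, 0.2724, -0.0145]
tool_rot: [180.0, 0.0, -163.0]
force: [-2.8, -1.5, 3.4]
grip_width: 0.0195
grasp_force: 55.0
```

Contact came at -0.0145, as predicted. I'll release, retreat and return to the holder.

```bash
python3 -m creep '0 0 0 0 0.042;0 0 0 0 0.042;0 0 0 0 0.042;0 0 0 0 0.042;0 0 0 0 0.042;0 0 0 0 0.042;0 0 0.02 0 0.042;0 0 0.05 0 0.042'; python3 -m creep '0 0 0.055 0 0.042;0 0 0.055 0 0.042;0 0 0.05 0 0.042;0 0 0 0 0.042'; python3 look.py wrist w8 slat_a=.031 base_1=.017
```

```text
time_s: 15.6
tool_pos: [0.5525, 0.2714, 0.0545]
tool_rot: [-179.9, -0.3, -163.0]
force: [1.2, 0.7, 0.3]
grip_width: 0.042
grasp_force: 0.0
time_s: 16.1
tool_pos: [0.5572, 0.2733, 0.2221]
tool_rot: [179.8, 0.6, -163.0]
force: [0.3, -0.5, -0.4]
grip_width: 0.0418
grasp_force: 0.0
16.1 [0.5572 0.2733 0.2221] [ 179.83    0.62 -163.05] 0.04181730248517764 [ 0.3 -0.5 -0.4]
slat_a 0.72 [319.5, 156.9] 2292 [0.5523 0.2705] [0.149 0.018] 17.4 [[0.484, 0.24], [0.478, 0.257], [0.621, 0.302], [0.627, 0.283]]
  tip 0.8 [319.0, 162.8]
base_1 0.73 [281.9, 192.1] 1954 [0.6042 0.248 ] [0.148 0.024] 107.5 [[0.615, 0.174], [0.57, 0.315], [0.593, 0.323], [0.638, 0.179]]
base_1 0.68 [272.8, 127.6] 2016 [0.527  0.2206] [0.147 0.02 ] 107.0 [[0.558, 0.152], [0.539, 0.148], [0.496, 0.288], [0.515, 0.294]]
  tip 0.87 [281.6, 125.3]
  tip 0.69 [288.3, 193.9]
```

View pics/w8.png

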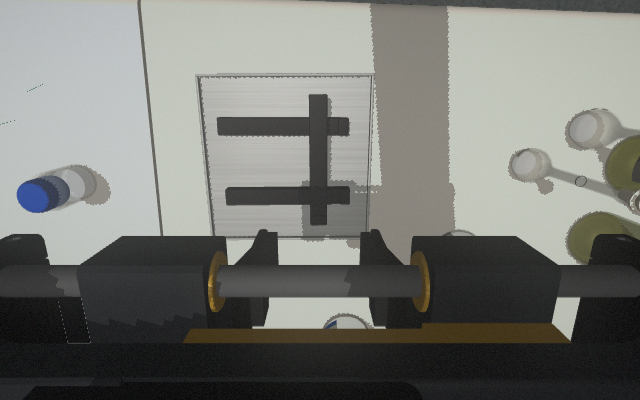

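The first slat lies across both lower slats at (318,160), and the lower pair hasn't moved. Now the second slat, middle at about (0.608, -0.2215).

```bash
python3 -m creep '0.006 -0.06 0 -4 0.042;0.006 -0.06 0 -4 0.042;0.006 -0.06 0 -4 0.042;0.006 -0.06 0 -4 0.042;0.006 -0.06 0 -4 0.042;0.006 -0.06 0 -4 0.042;0.006 -0.06 0 -4 0.042;0.006 -0.06 0 -4 0.042'; python3 -m creep '0.003 -0.015 0 0 0.042;0 0 -0.055 0 0.042;0 0 -0.055 0 0.042;0 0 -0.04 0 0.042;0 0 0 0 0.042;0 0 0 0 0.042'; python3 look.py wrist w9 slat_a=.047 slat_short=.047
```

```text
time_s: 17.35
tool_pos: [0.6017, -0.2091, 0.2137]
tool_rot: [180.0, -0.1, 164.9]
force: [1.0, 0.6, 0.4]
grip_width: 0.042
grasp_force: 0.0
time_s: 18.1
tool_pos: [0.6062, -0.2226, 0.0663]
tool_rot: [-180.0, 0.1, 165.0]
force: [0.1, -0.2, 1.1]
grip_width: 0.0419
grasp_force: 0.0
18.1 [ 0.6062 -0.2226  0.0663] [-1.8000e+02  8.0000e-02  1.6502e+02] 0.041856023739787175 [ 0.1 -0.2  1.1]
slat_a 0.6 [321.7, 179.4] 4940 [ 0.5876 -0.2165] [0.106 0.019] 166.0 [[0.534, -0.212], [0.539, -0.194], [0.642, -0.219], [0.636, -0.24]]
  tip 0.78 [322.6, 212.7]
slat_short 0.89 [432.5, 206.7] 2277 [ 0.6233 -0.1532] [0.058 0.023] 164.7 [[0.647, -0.172], [0.591, -0.157], [0.599, -0.135], [0.656, -0.149]]
  tip 0.75 [430.9, 217.3]
```

```bash
python3 -m creep '0.002 0.001 -0.03 0 0.042;0 0 -0.015 0 0.042;0 0 -0.01 0 0.042;0 0 0 0 0.042'; python3 -m creep '0 0 -0.01 0 0.042;0 0 0 0 0.042;0 0 0 0 0.01;0 0 0 0 0.01;0 0 0 0 0.01;0 0 0 0 0.01;0 0 0 0 0.01;0 0 0 0 0.01' 55
```

```text
time_s: 18.85
tool_pos: [0.6069, -0.2217, 0.0096]
tool_rot: [-180.0, -0.1, 165.0]
force: [-0.2, 0.0, 0.3]
grip_width: 0.0423
grasp_force: 0.0
time_s: 19.85
tool_pos: [0.6075, -0.2213, 0.0002]
tool_rot: [180.0, 0.0, 165.0]
force: [-0.4, 2.2, 2.4]
grip_width: 0.0192
grasp_force: 54.9
```

```bash
python3 -m creep '-0.0077 0.0021 0 0 0.01;-0.0077 0.0021 0 0 0.01;-0.0077 0.0021 0 0 0.01;-0.0077 0.0021 0 0 0.01;-0.0077 0.0021 0 0 0.01;-0.0077 0.0021 0 0 0.01;-0.0077 0.0021 0 0 0.01;0 0 0 0 0.01' 55; python3 look.py wrist w10 slat_a=.047 slat_short=.047
```

```text
time_s: 20.85
tool_pos: [0.5527, -0.2068, -0.0001]
tool_rot: [180.0, -0.0, 165.0]
force: [0.1, -0.1, -0.1]
grip_width: 0.0197
grasp_force: 54.9
20.85 [ 5.527e-01 -2.068e-01 -1.000e-04] [ 1.7998e+02 -3.0000e-02  1.6496e+02] 0.019744745014163758 [ 0.1 -0.1 -0.1]
slat_a 0.71 [318.2, 193.5] 8501 [ 0.5336 -0.2038] [0.109 0.019] 166.0 [[0.479, -0.199], [0.484, -0.18], [0.589, -0.207], [0.583, -0.229]]
```

```bash
python3 -m creep '0 0 0.055 0 0.01;0 0 0.055 0 0.01;0.003 0.05 0.01 4 0.01;0.003 0.05 0 4 0.01;0.003 0.05 0 4 0.01;0.003 0.05 0 4 0.01;0.003 0.05 0 4 0.01;0.003 0.05 0 4 0.01' 55; python3 -m creep '0.003 0.05 0 4 0.01;0.003 0.05 0 4 0.01;0 0.003 0 0 0.01;0 0 0 0 0.01'; python3 look.py wrist w11 slat_a=.146 base_1=.017
```

```text
time_s: 22.1
tool_pos: [0.5716, 0.0946, 0.1202]
tool_rot: [180.0, 0.0, -170.9]
force: [0.8, 0.2, -1.0]
grip_width: 0.0196
grasp_force: 54.9
time_s: 22.6
tool_pos: [0.5775, 0.1956, 0.1197]
tool_rot: [-179.9, -0.0, -163.0]
force: [0.6, -0.9, -0.8]
grip_width: 0.0195
grasp_force: 54.9
22.6 [0.5775 0.1956 0.1197] [-1.7995e+02 -3.0000e-02 -1.6302e+02] 0.019477685359534674 [ 0.6 -0.9 -0.8]
slat_a 0.9 [414.8, 165.7] 3647 [0.525  0.2277] [0.068 0.013] 17.3 [[0.559, 0.231], [0.494, 0.211], [0.491, 0.224], [0.556, 0.245]]
slat_a 0.75 [319.1, 195.3] 8688 [0.566  0.1918] [0.124 0.022] 19.4 [[0.511, 0.162], [0.504, 0.183], [0.621, 0.224], [0.629, 0.199]]
  tip 0.93 [318.0, 251.8]
  tip 0.9 [406.4, 188.0]
  tip 0.15 [318.8, 261.1]
base_1 0.82 [374.7, 139.5] 2407 [0.5265 0.2216] [0.149 0.02 ] 107.0 [[0.558, 0.152], [0.539, 0.147], [0.495, 0.29], [0.514, 0.298]]
base_1 0.59 [378.2, 225.4] 1593 [0.6035 0.2479] [0.148 0.024] 107.1 [[0.614, 0.173], [0.571, 0.315], [0.592, 0.324], [0.637, 0.179]]
  tip 0.85 [363.2, 227.3]
  tip 0.56 [362.7, 139.5]
```

```bash
python3 -m creep '0 0 -0.05 0 0.01;0 0 -0.045 0 0.01;0 0 -0.02 0 0.01;0 0 -0.008 0 0.01;0 0 -0.005 0 0.01;0 0 0 0 0.01' 55; python3 -m creep '0 0 -0.003 0 0.01;0 0 0 0 0.01'
```

```text
time_s: 23.6
tool_pos: [0.5783, 0.1963, -0.0069]
tool_rot: [180.0, 0.1, -163.0]
force: [0.3, -0.3, -0.7]
grip_width: 0.0193
grasp_force: 54.9
time_s: 23.85
tool_pos: [0.5776, 0.1962, -0.0107]
tool_rot: [180.0, 0.0, -163.0]
force: [0.6, 0.1, -0.2]
grip_width: 0.0196
grasp_force: 54.9
```

```bash
python3 -m creep '0 0 -0.002 0 0.01;0 0 0 0 0.01'
```

```text
time_s: 24.1
tool_pos: [0.5773, 0.1959, -0.0131]
tool_rot: [180.0, -0.0, -163.0]
force: [-0.5, -0.1, -0.7]
grip_width: 0.0194
grasp_force: 54.9
```

```bash
python3 -m creep '0 0 -0.002 0 0.01;0 0 0 0 0.01'
```

```text
time_s: 24.35
tool_pos: [0.5772, 0.1959, -0.0152]
tool_rot: [180.0, -0.0, -163.0]
force: [0.4, 0.1, -0.6]
grip_width: 0.0193
grasp_force: 54.9
```

```bash
python3 -m creep '0 0 -0.0015 0 0.01;0 0 0 0 0.01'
```

```text
time_s: 24.6
tool_pos: [0.5775, 0.196, -0.0157]
tool_rot: [180.0, 0.0, -163.0]
force: [-2.4, -0.9, 4.9]
grip_width: 0.0194
grasp_force: 54.9
```

```bash
python3 -m creep '0 0 0 0 0.042;0 0 0 0 0.042;0 0 0 0 0.042;0 0 0 0 0.042;0 0 0 0 0.042;0 0 0 0 0.042;0 0 0.02 0 0.042;0 0 0.05 0 0.042'; python3 -m creep '0 0 0.055 0 0.042;0 0 0.055 0 0.042;0 0 0.05 0 0.042;0 0 0 0 0.042;0 0 0 0 0.042'; python3 look.py wrist w12 slat_a=.031 base_1=.017
```

```text
time_s: 25.6
tool_pos: [0.5755, 0.1954, 0.053]
tool_rot: [-180.0, -0.3, -163.0]
force: [0.5, 1.2, -0.2]
grip_width: 0.0417
grasp_force: 0.0
time_s: 26.22
tool_pos: [0.5772, 0.1959, 0.2141]
tool_rot: [180.0, 0.0, -163.0]
force: [-0.3, -0.0, 0.7]
grip_width: 0.042
grasp_force: 0.0
26.225 [0.5772 0.1959 0.2141] [ 1.7997e+02  4.0000e-02 -1.6303e+02] 0.0420058377645451 [-0.3 -0.   0.7]
slat_a 0.9 [318.2, 164.8] 2385 [0.5785 0.1956] [0.148 0.02 ] 17.5 [[0.511, 0.164], [0.505, 0.184], [0.646, 0.228], [0.653, 0.207]]
slat_a 0.7 [390.8, 161.7] 2574 [0.5533 0.2704] [0.148 0.022] 17.2 [[0.627, 0.281], [0.485, 0.237], [0.48, 0.258], [0.621, 0.305]]
slat_a 0.38 [354.2, 199.1] 1523 [0.6006 0.2454] [0.142 0.022] 107.9 [[0.612, 0.174], [0.568, 0.309], [0.589, 0.318], [0.633, 0.181]]
  tip 0.86 [320.8, 166.7]
  tip 0.68 [386.0, 167.0]
base_1 0.87 [352.2, 202.8] 1471 [0.6046 0.2483] [0.147 0.022] 107.0 [[0.616, 0.174], [0.573, 0.315], [0.593, 0.323], [0.637, 0.18]]
base_1 0.73 [349.8, 131.9] 1699 [0.5271 0.221 ] [0.148 0.021] 106.6 [[0.558, 0.152], [0.538, 0.147], [0.496, 0.289], [0.515, 0.296]]
  tip 0.86 [350.5, 198.8]
  tip 0.77 [353.0, 134.8]
```

View pics/w12.png

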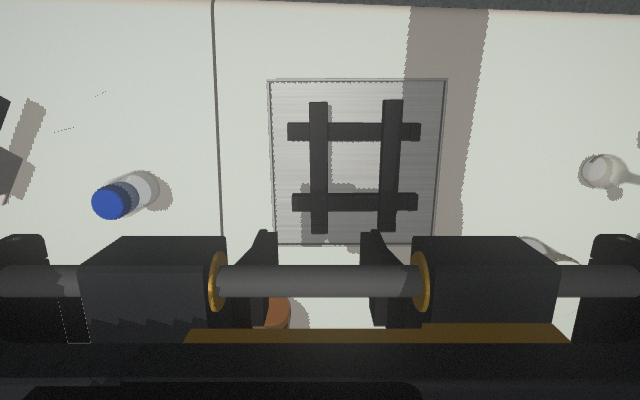

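The # is complete. The upper slats are at (318,165) and (391,162), square across the lower pair, which hasn't moved. The gripper is clear, so I'll hand the job in.

```bash
python3 -c "
from cell import ticket
print(ticket.sign_off())"
```

```text
the job is handed in; nothing more can be done
None
```

Job handed in: both long slats lie crosswise on the lower pair as a # (about 39 mm either side of centre, lower pair unmoved); I left the short slat clipped in but did not image it after the second pull, and sign-off gave no verdict.

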